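# Square a dryer vent cover on the inspection stand

## Task

The round dryer vent cover on the sloped inspection stand lies turned the wrong way. Turn it by the steel knob on its face, keeping it lying on the sloped bed, until the straight edge of its rim rests flush along the alignment bar at the bottom of the bed, then let go of it. Reach in from the front under the lamp, and leave the other things on the dryer where they are.

Things in the scene. Friction and masses are not known exactly. Their poses are not given: they have to be found in the camera images.
- stand: Fixed inspection stand; its bed (168 wide, 180 long) slopes up and away from the robot at 40 degrees. Origin: on the bed surface, middle of the alignment bar's upper face, 45 above the dryer. x up the slope, y along the bar, z square out of the bed, leaning back to the robot. Bar: x -18 to 0, 160 long, 14 high. Side guides 10 high, inner faces at y +-74, x 25 to 165. All mm.
- lamp_under (a point): Middle of the level underside of the stand's lamp head, 319 mm above the dryer. The head is 190 mm wide along the stand's y, 60 mm deep, 20 mm thick, on a post behind the bed. It hangs straight above the upper half of the bed, where a vertical gripper would hit it; reaching in along the stand's z (tool tilted 40 degrees) is free. Axes as the stand's.
- vent_cover: Loose round white plastic cover, dark slots, 140 mm across, 10 mm thick, about 0.2 kg, with one straight edge. Rests on the bed, its rim on the bar; the stand is slippery (friction about 0.15). Origin: centre of the round, underside. x points to the knob, away from the straight edge; z out of the face. Origin at stand x = 70 mm on its round rim, 55 when flush, axes then parallel to the stand's.
- flat_mid (a point): Middle of the cover's straight edge, half way through its thickness: x = -55 mm of the cover. The edge is 86 mm long and runs along the cover's y axis, on the far side from the knob.
- knob_top (a point): Centre of the top of the round steel knob, 18 mm in diameter and 28 mm tall, standing square on the cover's face at x = +50 mm, y = 0; the top is 38 mm above the cover's underside. The knob turns freely on its pin like a crank knob, so the cover can turn while the knob is held.
- bleach_jug: Bystander: white jug with yellow cap, 305 mm tall, standing at the back left of the dryer. Origin under its centre.
- softener_jug: Bystander: white jug with purple cap, 348 mm tall, standing at the back right of the dryer. Origin under its centre.
- card_box: Bystander: small flat card box 88 x 60 x 19 mm, front left on the dryer. Origin under its centre.
- eraser: Bystander: eraser 52 x 21 x 12 mm in a sleeve, front right on the dryer. Origin under its centre.

How it is judged:
By the outcome, as a careful person would: the job done as asked, in the order asked, and still so for the second after the job is handed in, with the robot touching nothing.
It also fails if it takes over 40 s, if anything falls off the work surface, if the arm or the gripper's body presses on something with over 40 N, if the wrist force passes 120 N, or if a joint passes its speed limit or range.

## Robot

A 6-joint arm with a two-finger parallel gripper is mounted at the origin on a cart in front of the work surface, level with it; the furniture and walls round the work are solid. World frame = base frame: x ahead of the robot, y to its left, z up, the work surface at z = 0. Lengths are in m, angles in rad, forces in N, time in s.
With the tool pointing down it reaches from about 0.325 to 0.85 m from the base axis. Payload 4.4 kg.
Tool frame: the origin (TCP) lies at the very end of the fingers, on their centre line; the grasp point (between the pads) lies 19 mm behind it (env.hold_point_z is the z of the grasp point in the tool frame, in m); z points along the fingers, y is the line along which they close (so a half turn about z gives the same grasp; the last joint's range is limited). The gripper opens to 94 mm and grips with 3 to 60 N. Pads are 16 mm wide; open, the fingers measure 119 mm over their backs; the gripper's body (75 mm by 177 mm) begins 78 mm behind the grasp point.
Start: joints at [1.014, 0.207, 1.542, -0, 1.393, -0.15], TCP at [0.228, 0.528, 0.205] pointing down, gripper open.
Joint ranges: [-2.73, 2.73], [-0.86, 2.22], [0.23, 2.46], [-1.11, 4.25], [0.08, 2.63], [-2.82, 2.82]. Speed limits (rad/s): [2.79, 2.79, 3.14, 3.14, 3.14, 3.14].

## Interface

Orientations are given as a rotation vector (axis times angle).
In Python, from bench import env, camrig, ticket gives the robot as it stands (env), with the cameras (camrig) and the job (ticket).
- The arm moves only by the tool shift_gripper, called after ">>>" as name(argument=value, ...) on one line, values as JSON. Schema: {"type":"object","properties":{"segments":{"type":"object","properties":{"sx":{"type":"array","items":{"type":"number"},"minItems":1,"maxItems":12},"sy":{"type":"array","items":{"type":"number"},"minItems":1,"maxItems":12},"sz":{"type":"array","items":{"type":"number"},"minItems":1,"maxItems":12},"wx":{"type":"array","items":{"type":"number"},"minItems":1,"maxItems":12},"wy":{"type":"array","items":{"type":"number"},"minItems":1,"maxItems":12},"wz":{"type":"array","items":{"type":"number"},"minItems":1,"maxItems":12},"aperture":{"type":"array","items":{"type":"number"},"minItems":1,"maxItems":12}},"additionalProperties":false,"required":["sx","sy","sz","wx","wy","wz","aperture"]},"grip_n":{"type":"number"},"only":{"type":"string"},"quiet":{"type":"boolean"},"lines":{"type":"string"}},"required":["segments"],"additionalProperties":false}. segments is an object with one list for each field, all of the same length, 1 to 12, a row being the entries at one place: sx, sy, sz (the shift in shares of 0.8 m (1.0 is 0.8 m)), wx, wy, wz (a rotation vector in fractions of the full range, 1 being 90 degrees), aperture (the finger opening in m); each row is the pose to reach, as a shift and turn from the pose commanded when the call began, along the tool's axes at that moment; what a row does not reach only later rows make up. A row lasts 1/10 s, in which the tool goes at most 0.05 m and 0.15 rad, less where a joint would pass 70% of its speed; a pose out of reach is approached as far as the arm can. The fingers move at their own pace and stop on an object; grip_n is the grip in N (left out, the last holds). Time passes only in rows, so rows that do not move let the fingers close. The tool returns the time, the measured TCP pose, the force, the opening and the grip force at its end. only (a regular expression) keeps the lines of the reply that match it, lines (a string "A,B") keeps lines A to B, and quiet returns only ok. A shift or turn number past 1, either way, is cut back to 1. Input that does not fit is refused with a message, and nothing moves.
- env.state(): the state, without advancing time (a new reading comes with each control period).
- camrig.get_image(name): name is "scene" or "top"; returns the picture (400x640x3 uint8, red, green, blue); there is no depth.
- camrig.camera_info(name): a dict with "fx", "fy", "cx", "cy" (pixels), "k1" (the pictures are not rectified: a ray, as slopes to the right and down, at radius r is drawn at 1 + k1 r^2 times it, then the intrinsics apply), "extrinsics" (4x4, takes a point from world to camera coordinates). Camera axes: x right, y down, z forward; pixel columns grow to the right and rows downward; lengths in m; the calibration is good to about 2 mm. A picture is of the moment at which its call begins. camera_info takes no time and is no camera call.
- ticket.finish_job(): hands the job in; it is judged then, once.
The state is a dict: "time": time; "joint_pos": joint angles; "qvel": joint speeds; "tau": joint torques, N m; "position": TCP position; "eef_rot": TCP orientation; "ft_force": force on the tool from outside, world axes, zero at the start; "moment": the same for the moment, N m; "finger_gap": finger opening in m; "finger_force": force on a finger pad.
Only numpy, scipy, OpenCV 4.12 (cv2) and the standard library are available. Lean on these libraries where they do the work, as an engineer would, in place of code of your own. Each camera call takes 0.05 s, during which the arm holds its last target. There are 200 camera calls.

## Working session

There is one attempt and no reset: what is moved stays moved. The work goes in short steps, Python scripts to look and compute and a tool call to move; the robot and the scene stay as the last step left them, time stands still between calls to the robot, and variables do not carry over. Pictures are saved under pics/ and viewed, at most 10 in all, crops included, and the job is handed in when it is done.

```bash
ls; mkdir -p pics
```

Run:
```python
from bench import env, camrig, ticket
import cv2,numpy as np
for n in("scene","top"):
    im=camrig.get_image(n); cv2.imwrite(f"pics/{n}0.png",im[:,:,::-1]); 
    c=camrig.camera_info(n); print(n,{k:np.round(v,4).tolist() for k,v in c.items()})
s=env.state(); print(s['time'],s['position'],s['eef_rot'],env.hold_point_z)
```

```text
bench.py
pics
scene {'fx': 408.7914, 'fy': 408.7914, 'cx': 315.3887, 'cy': 196.6692, 'k1': -0.0391, 'extrinsics': [[0.6039, -0.7968, -0.0199, -0.2515], [-0.3241, -0.2227, -0.9195, 0.3771], [0.7282, 0.5617, -0.3927, 0.6879], [0.0, 0.0, 0.0, 1.0]]}
top {'fx': 379.1144, 'fy': 379.1144, 'cx': 314.3628, 'cy': 193.8996, 'k1': -0.0322, 'extrinsics': [[0.0263, -0.9996, 0.0044, 0.0446], [-0.9719, -0.0266, -0.2341, 0.5723], [0.2341, 0.0018, -0.9722, 1.0416], [0.0, 0.0, 0.0, 1.0]]}
0.1 [0.22715797 0.5274449  0.20442143] [-6.34543247e-01 -3.07610748e+00  2.98528005e-03] -0.0188
```

View pics/scene0.png

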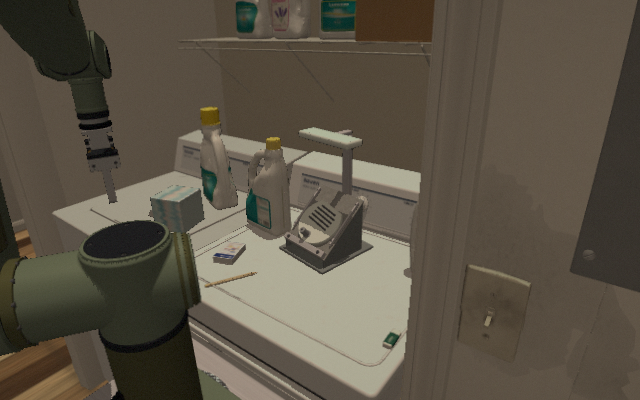

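View pics/top0.png

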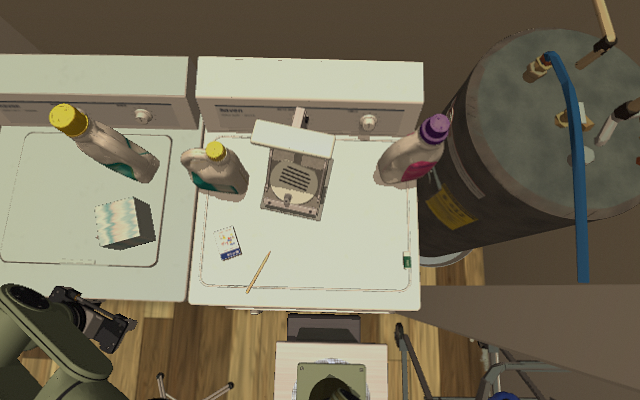

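The scene view shows the stand at about (325,230), with its knob near (304,231). The top view shows the stand at about (295,185), with the lamp at (293,140). I'll enlarge both.

Run:
```python
import cv2,numpy as np
a=cv2.imread("pics/scene0.png")[180:275,270:380]; b=cv2.imread("pics/top0.png")[115:225,245:345]
a=cv2.resize(a,None,fx=5,fy=5,interpolation=cv2.INTER_CUBIC);b=cv2.resize(b,None,fx=5,fy=5,interpolation=cv2.INTER_CUBIC)
cv2.imwrite("pics/a.png",a);cv2.imwrite("pics/b.png",b)
```

```text
(no output)
```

View pics/a.png

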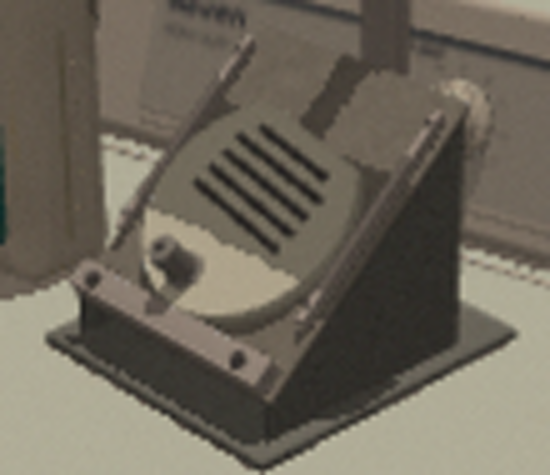

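View pics/b.png

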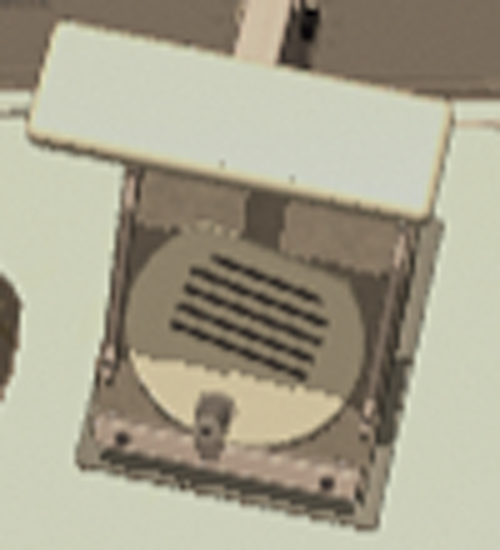

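Create h.py:
```python
from bench import env, camrig, ticket
import cv2,numpy as np
from scipy.spatial.transform import Rotation as R
def ray(n,uv):
    c=camrig.camera_info(n);E=np.array(c["extrinsics"])
    K=np.array([[c["fx"],0,c["cx"]],[0,c["fy"],c["cy"]],[0,0,1]])
    p=cv2.undistortPoints(np.array([[uv]],float),K,np.array([c["k1"],0,0,0,0]))[0,0]
    return -E[:3,:3].T@E[:3,3], E[:3,:3].T@np.array([p[0],p[1],1])
def tri(s,t):
    A=[];b=[]
    for n,uv in(("scene",s),("top",t)):
        o,d=ray(n,uv);d=d/np.linalg.norm(d);P=np.eye(3)-np.outer(d,d);A.append(P);b.append(P@o)
    x,*_=np.linalg.lstsq(np.vstack(A),np.hstack(b),rcond=None)
    return x,np.linalg.norm(np.vstack(A)@x-np.hstack(b))
def plane(n,uv,p0,nn):
    o,d=ray(n,uv); return o+d*(np.dot(p0-o,nn)/np.dot(d,nn))
def px(n,p):
    c=camrig.camera_info(n);E=np.array(c["extrinsics"]);q=E[:3,:3]@p+E[:3,3];a=q[:2]/q[2];a=a*(1+c["k1"]*(a@a))
    return np.array([c["fx"]*a[0]+c["cx"],c["fy"]*a[1]+c["cy"]])
def S(u,v): return (270+(u+.5)/5-.5,180+(v+.5)/5-.5)
def T(u,v): return (245+(u+.5)/5-.5,115+(v+.5)/5-.5)
```

Run:
```python
from h import *
for n,s,t in(("scrL",S(92,279),T(122,438)),("scrR",S(238,358),T(328,483)),("knob",S(162,247),T(208,433)),("guideLtop",S(248,40),T(130,175)),("guideRtop",S(437,118),T(404,240))):
    x,r=tri(s,t);print(n,x.round(4),round(r,4))
z=np.array([0,0,1.]);
L=[plane("top",T(*c),.339*z,z) for c in((65,22),(452,100),(428,218),(28,135))]
for l in L: print(l.round(4))
print(np.linalg.norm(L[0]-L[1]),np.linalg.norm(L[1]-L[2]),np.mean(L,0),L[0]-L[1],L[3]-L[2])
```

```text
scrL [0.5456 0.1942 0.0498] 0.0014
scrR [0.5217 0.0714 0.0511] 0.0011
knob [0.5424 0.1397 0.0881] 0.0002
guideLtop [0.6742 0.1814 0.1574] 0.0049
guideRtop [0.6408 0.029  0.1571] 0.0053
[0.6794 0.1948 0.339 ]
[0.6458 0.0161 0.339 ]
[0.5889 0.0261 0.339 ]
[0.6235 0.2081 0.339 ]
0.18182955540236115 0.05782656870034524 [0.63440358 0.11127743 0.339     ] [0.03355231 0.17870711 0.        ] [0.03467174 0.18198781 0.        ]
```

Add to h.py:
```python
psi=-0.190; c4,s4=np.cos(np.radians(40)),np.sin(np.radians(40)); H=np.array([np.cos(psi),np.sin(psi),0])
Z=np.array([0,0,1.]);SX=c4*H+s4*Z;SZ=-s4*H+c4*Z;SY=np.cross(SZ,SX);SR=np.c_[SX,SY,SZ]
O=np.array([0.5337,0.1328,.0505])+.009*SX-.014*SZ
TR=np.c_[-SX,SY,-SZ]   # tool orientation wanted
def goal(xyz):   # tcp goal in stand frame m -> shift in tool axes, rotvec
    s=env.state();Rc=R.from_rotvec(s['eef_rot'])
    return Rc.inv().apply(O+SR@np.array(xyz)-s['position']).round(4),(Rc.inv()*R.from_matrix(TR)).as_rotvec().round(4)
def where():
    s=env.state();return s['time'],(SR.T@(s['position']-O)*1000).round(1),(R.from_matrix(TR).inv()*R.from_rotvec(s['eef_rot'])).as_rotvec().round(3),s['ft_force'].round(1),s['finger_gap'],s['joint_pos'].round(2)
```

Run:
```python
from h import *
print(O,SR)
k=tri(S(162,247),T(208,433))[0];print("knob",SR.T@(k-O)*1000)
for n,uv in(("scene",S(162,247)),("top",T(208,433))): print(SR.T@(plane(n,uv,O+.038*SZ,SZ)-O)*1000)
# disc rim extreme points on the top face (z=10) left,right in top view
for u,v in((125,320),(366,340),(250,446)): print("rim",SR.T@(plane("top",T(u,v),O+.010*SZ,SZ)-O)*1000)
for u,v in((215,260),(320,298),(172,322),(303,378)): print("slot",SR.T@(plane("top",T(u,v),O+.010*SZ,SZ)-O)*1000)
for u,v in((270,128),(325,175),(198,182),(276,250)): print("slotS",SR.T@(plane("scene",S(u,v),O+.010*SZ,SZ)-O)*1000)
print(where()); print(goal([.021,.0085,.11]))
```

```text
[0.54930741 0.12979839 0.04556047] [[ 7.52258887e-01  1.88858895e-01 -6.31220155e-01]
 [-1.44674307e-01  9.82004235e-01  1.21396158e-01]
 [ 6.42787610e-01 -1.38777878e-17  7.66044443e-01]]
knob [20.75681684  8.44138518 38.15918426]
[20.8592887  8.467595  38.       ]
[20.55615123  8.54304214 38.        ]
rim [66.14599342 69.71195795 10.        ]
rim [ 85.59850631 -68.86175671  10.        ]
rim [  2.66872899 -13.54129647  10.        ]
slot [114.62624898  23.22378602  10.        ]
slot [105.16036873 -38.90109959  10.        ]
slot [71.16508165 42.51597082 10.        ]
slot [ 53.67641763 -37.33621367  10.        ]
slotS [116.40786263  18.21897411  10.        ]
slotS [104.0580919 -36.4870415  10.       ]
slotS [69.46169954 41.08992524 10.        ]
slotS [ 53.69542004 -37.40308896  10.        ]
(0.1, array([-197.8,  329.6,  373.3]), array([0.078, 0.696, 0.207]), array([ 0.2, -0.6, -0. ]), 0.09396715346717599, array([ 1.01,  0.21,  1.54,  0.  ,  1.39, -0.15]))
(array([-0.3981, -0.241 ,  0.0615]), array([-0.0776, -0.6959, -0.2073]))
```

Careful with the scale: shifts go in shares of 0.8 m and turns go in shares of 90 degrees. That gives: -0.398 m / 0.8 = -0.4975, -0.241 m / 0.8 = -0.3013, -0.6959 rad / 1.5708 = -0.443.

>>> shift_gripper(segments={"sx":[-0.4975, -0.4975, -0.4975, -0.4975, -0.4975, -0.4975, -0.4975, -0.4975, -0.4975, -0.4975, -0.4975, -0.4975], "sy":[-0.3013, -0.3013, -0.3013, -0.3013, -0.3013, -0.3013, -0.3013, -0.3013, -0.3013, -0.3013, -0.3013, -0.3013], "sz":[0.0769, 0.0769, 0.0769, 0.0769, 0.0769, 0.0769, 0.0769, 0.0769, 0.0769, 0.0769, 0.0769, 0.0769], "wx":[-0.0494, -0.0494, -0.0494, -0.0494, -0.0494, -0.0494, -0.0494, -0.0494, -0.0494, -0.0494, -0.0494, -0.0494], "wy":[-0.443, -0.443, -0.443, -0.443, -0.443, -0.443, -0.443, -0.443, -0.443, -0.443, -0.443, -0.443], "wz":[-0.132, -0.132, -0.132, -0.132, -0.132, -0.132, -0.132, -0.132, -0.132, -0.132, -0.132, -0.132], "aperture":[0.05, 0.05, 0.05, 0.05, 0.05, 0.05, 0.05, 0.05, 0.05, 0.05, 0.05, 0.05]}, grip_n=15)

```text
time: 1.3
position: [0.4974, 0.1489, 0.1436]
eef_rot: [0.235, 2.434, -0.083]
ft_force: [0.3, -0.0, 0.6]
finger_gap: 0.0501
finger_force: 0.0
```

Run:
```python
from h import *
print(where()); print(goal([.0208,.0085,.016]))
cv2.imwrite("pics/c.png",cv2.resize(camrig.get_image("scene")[140:280,230:400],None,fx=4,fy=4)[:,:,::-1])
```

```text
(1.3, array([ 21.2,   8.9, 110.2]), array([-0.001, -0.   ,  0.002]), array([ 0.3, -0. ,  0.6]), 0.050058386101249124, array([ 0.34, -0.13,  2.22, -0.69,  0.53, -0.53]))
(array([ 0.0004, -0.0005,  0.0942]), array([ 0.0006,  0.0001, -0.0023]))
```

View pics/c.png

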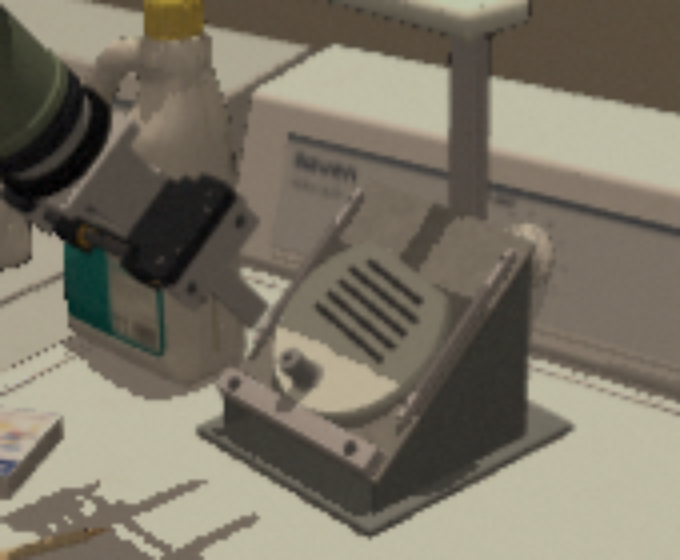

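The tips are at (262,312), up the knob's axis from the knob at (293,360), and the tilt is right. I'll go down and grip.

Converted, 0.094 m / 0.8 = 0.1175, 0.08 m / 0.8 = 0.1.

>>> shift_gripper(segments={"sx":[0, 0, 0, 0, 0, 0, 0, 0, 0, 0], "sy":[0, 0, 0, 0, 0, 0, 0, 0, 0, 0], "sz":[0.0375, 0.075, 0.1, 0.1175, 0.1175, 0.1175, 0.1175, 0.1175, 0.1175, 0.1175], "wx":[0, 0, 0, 0, 0, 0, 0, 0, 0, 0], "wy":[0, 0, 0, 0, 0, 0, 0, 0, 0, 0], "wz":[0, 0, 0, 0, 0, 0, 0, 0, 0, 0], "aperture":[0.05, 0.05, 0.05, 0.05, 0.05, 0.012, 0.012, 0.012, 0.012, 0.012]}, grip_n=15)

```text
time: 2.35
position: [0.5572, 0.1383, 0.0727]
eef_rot: [0.232, 2.432, -0.081]
ft_force: [-3.0, 1.1, 3.5]
finger_gap: 0.017
finger_force: 15.0
```

Run:
```python
from h import *
print(where())
cv2.imwrite("pics/d.png",cv2.resize(camrig.get_image("scene")[140:280,230:400],None,fx=4,fy=4)[:,:,::-1])
```

```text
(2.35, array([22.1,  9.8, 16.8]), array([-0.002, -0.002,  0.001]), array([-3. ,  1.1,  3.5]), 0.01702066375196193, array([ 0.26,  0.13,  2.15, -0.96,  0.34, -0.29]))
```

View pics/d.png

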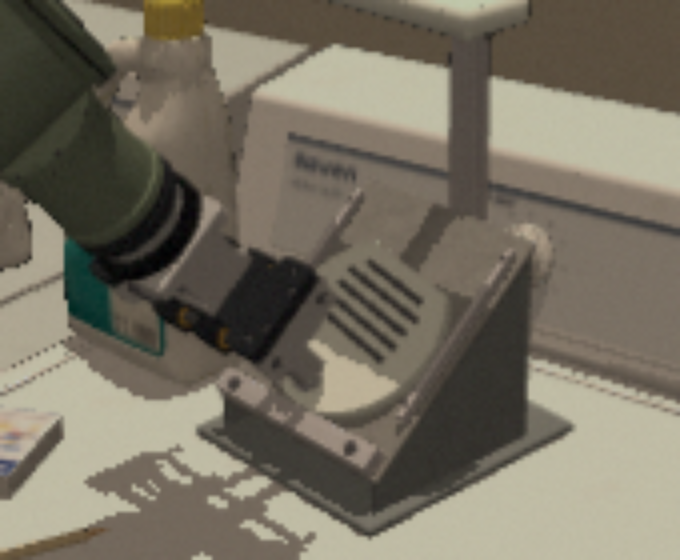

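Converted, 0.029 m / 0.8 = 0.0363, 0.024 m / 0.8 = 0.03.

>>> shift_gripper(segments={"sx":[-0.0013, -0.0025, -0.0056, -0.01, -0.0156, -0.0219, -0.0219], "sy":[0.0038, 0.0075, 0.0156, 0.0231, 0.03, 0.0363, 0.0363], "sz":[0, 0, 0, 0, 0, 0, 0], "wx":[0, 0, 0, 0, 0, 0, 0], "wy":[0, 0, 0, 0, 0, 0, 0], "wz":[0, 0, 0, 0, 0, 0, 0], "aperture":[0.012, 0.012, 0.012, 0.012, 0.012, 0.012, 0.012]})

```text
time: 3.1
position: [0.5764, 0.1648, 0.0842]
eef_rot: [0.232, 2.432, -0.08]
ft_force: [-3.5, 1.7, 5.0]
finger_gap: 0.0176
finger_force: 15.0
```

Run:
```python
from h import *
print(where(), (SR.T@env.state()['ft_force']).round(1))
```

```text
(3.1, array([40.2, 39.5, 16.8]), array([-0.003, -0.002,  0.001]), array([-3.5,  1.7,  5. ]), 0.017620654169730292, array([ 0.31,  0.16,  2.08, -0.9 ,  0.4 , -0.31])) [0.4 1.  6.2]
```

Converted, -0.0325 m / 0.8 = -0.0406, -0.0251 m / 0.8 = -0.0314.

>>> shift_gripper(segments={"sx":[-0.007, -0.0148, -0.0229, -0.0314, -0.0406, -0.0406], "sy":[0.0051, 0.0093, 0.0123, 0.014, 0.0144, 0.0144], "sz":[0, 0, 0, 0, 0, 0], "wx":[0, 0, 0, 0, 0, 0], "wy":[0, 0, 0, 0, 0, 0], "wz":[0, 0, 0, 0, 0, 0], "aperture":[0.012, 0.012, 0.012, 0.012, 0.012, 0.012]})

```text
time: 3.7
position: [0.603, 0.1705, 0.1053]
eef_rot: [0.233, 2.432, -0.082]
ft_force: [-3.6, 1.1, 5.6]
finger_gap: 0.0175
finger_force: 15.0
```

Run:
```python
from h import *
print(where(), (SR.T@env.state()['ft_force']).round(1))
cv2.imwrite("pics/e.png",cv2.resize(camrig.get_image("scene")[140:280,230:400],None,fx=4,fy=4)[:,:,::-1])
```

```text
(3.7, array([72.9, 50.1, 16.8]), array([-0.002, -0.002,  0.002]), array([-3.6,  1.1,  5.6]), 0.017509347441833554, array([ 0.3 ,  0.17,  2.01, -0.79,  0.44, -0.43])) [0.7 0.4 6.7]
```

View pics/e.png

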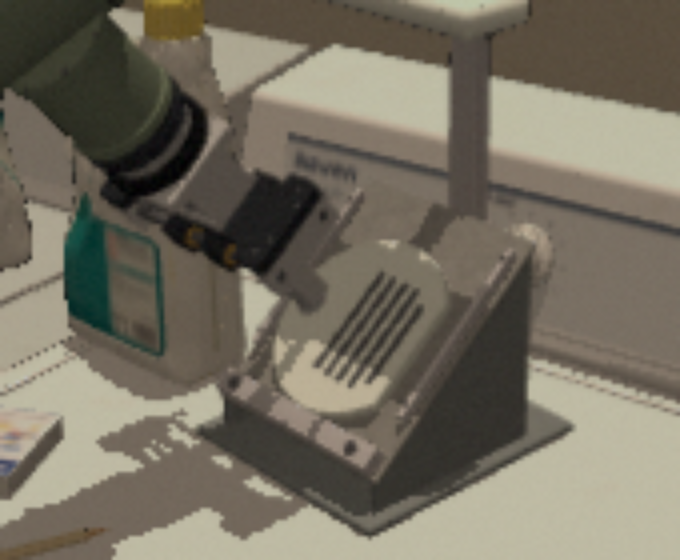

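The slots now run up the slope and the force is small, so the cover has turned about 90°. I'll continue the arc.

Converted, -0.0433 m / 0.8 = -0.0541, -0.0413 m / 0.8 = -0.0516.

>>> shift_gripper(segments={"sx":[-0.0088, -0.0173, -0.0254, -0.0331, -0.0401, -0.0465, -0.0516, -0.0541, -0.0541, -0.0541], "sy":[-0.0006, -0.0024, -0.0054, -0.0095, -0.0146, -0.0206, -0.0275, -0.035, -0.0431, -0.0431], "sz":[-0.0004, -0.0006, -0.0006, -0.0006, -0.0006, -0.0006, -0.0006, -0.0006, -0.0006, -0.0006], "wx":[0, 0, 0, 0, 0, 0, 0, 0, 0, 0], "wy":[0, 0, 0, 0, 0, 0, 0, 0, 0, 0], "wz":[0, 0, 0, 0, 0, 0, 0, 0, 0, 0], "aperture":[0.012, 0.012, 0.012, 0.012, 0.012, 0.012, 0.012, 0.012, 0.012, 0.012]})

```text
time: 4.75
position: [0.6272, 0.1292, 0.1318]
eef_rot: [0.234, 2.435, -0.084]
ft_force: [-3.8, -0.2, 3.3]
finger_gap: 0.0175
finger_force: 15.0
```

Run:
```python
from h import *
print(where(), (SR.T@env.state()['ft_force']).round(1))
```

```text
(4.75, array([114.1,  14.1,  16.8]), array([0.   , 0.001, 0.002]), array([-3.8, -0.2,  3.3]), 0.017506008813698206, array([ 0.2 ,  0.13,  1.99, -0.61,  0.44, -0.7 ])) [-0.6 -0.9  4.9]
```

Converted, -0.0142 m / 0.8 = -0.0178, 0.0055 m / 0.8 = 0.0069.

>>> shift_gripper(segments={"sx":[0.0013, 0.003, 0.005, 0.0069, 0.0088, 0.0094, 0.0094], "sy":[-0.0044, -0.0088, -0.0131, -0.0156, -0.0178, -0.0178, -0.0178], "sz":[0, 0, 0, 0, 0, 0, 0], "wx":[0, 0, 0, 0, 0, 0, 0], "wy":[0, 0, 0, 0, 0, 0, 0], "wz":[0, 0, 0, 0, 0, 0, 0], "aperture":[0.012, 0.012, 0.012, 0.012, 0.012, 0.012, 0.012]})

```text
time: 5.45
position: [0.6195, 0.1172, 0.1274]
eef_rot: [0.233, 2.434, -0.083]
ft_force: [-3.0, -0.9, 2.5]
finger_gap: 0.0172
finger_force: 15.0
```

Run:
```python
from h import *
print(where(), (SR.T@env.state()['ft_force']).round(1))
im=camrig.get_image("scene")[180:275,270:380]; im2=camrig.get_image("top")[115:225,245:345]
a=cv2.resize(im,(550,475),interpolation=2);cv2.imwrite("pics/f.png",a[:,:,::-1])
```

```text
(5.45, array([107.2,   0.9,  16.8]), array([-0.001, -0.   ,  0.001]), array([-3. , -0.9,  2.5]), 0.017207399510894093, array([ 0.17,  0.11,  2.02, -0.61,  0.41, -0.72])) [-0.6 -1.5  3.7]
```

View pics/f.png

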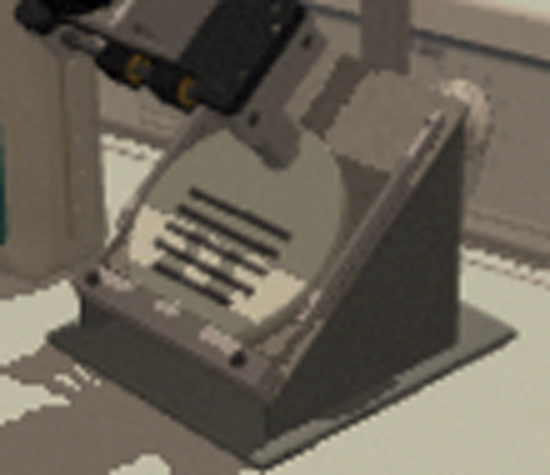

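Add to h.py:
```python
def slots(tag=None):
    im=camrig.get_image("scene"); 
    # rectify the cover face (stand z=10 mm) at 4 px/mm: columns = -y, rows = -x
    g=np.array([[-.09,.08],[.14,.08],[.14,-.08],[-.0,-.08]]);g[0]=[0,.08]
    src=np.float32([px("scene",O+SR@np.array([x,y,.010])) for x,y in g])
    dst=np.float32([[(.08-y)*4000,(.14-x)*4000] for x,y in g])
    w=cv2.warpPerspective(im,cv2.getPerspectiveTransform(src,dst),(640,560),flags=cv2.INTER_CUBIC)
    if tag: cv2.imwrite(tag,w[:,:,::-1])
    gr=cv2.cvtColor(w,cv2.COLOR_RGB2GRAY);bh=cv2.morphologyEx(gr,cv2.MORPH_BLACKHAT,np.ones((35,35),np.uint8))
    m=(bh>35).astype(np.uint8)
    for c in cv2.findContours(m,cv2.RETR_EXTERNAL,cv2.CHAIN_APPROX_NONE)[0]:
        (u,v),(a,b),_=cv2.minAreaRect(c)
        if max(a,b)>120 and min(a,b)<45:
            l=cv2.fitLine(c,cv2.DIST_L2,0,.01,.01).ravel()
            print("slot x %.1f y %.1f len %.0f ang %.1f"%(140-v/4,80-u/4,max(a,b)/4,np.degrees(np.arctan(l[1]/l[0]))))
```

Run:
```python
from h import *
slots("pics/g.png")
```

```text
slot x 15.1 y 0.9 len 63 ang -0.5
slot x 26.6 y 1.3 len 87 ang 0.5
slot x 39.0 y 1.1 len 86 ang -0.1
slot x 50.8 y 0.9 len 84 ang -0.0
slot x 63.0 y 1.3 len 84 ang -0.3
```

View pics/g.png

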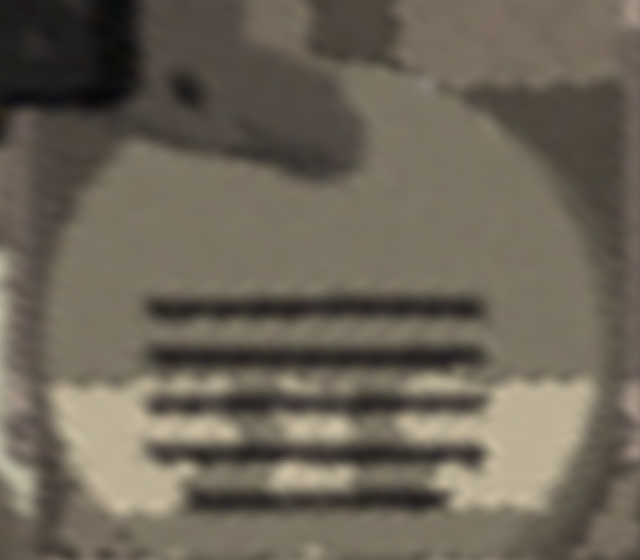

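The slots lie parallel to the bar to within 0.5°, and the cover's centre is near y = 1 mm. I'll ease it down onto the bar, release, and back out along the stand's z.

Converted, -0.16 m / 0.8 = -0.2, -0.05 m / 0.8 = -0.0625.

>>> shift_gripper(segments={"sx":[0.0013, 0.0013, 0.0013, 0.0013, 0.0013, 0.0013, 0.0013, 0.0013, 0.0013, 0.0013, 0.0013, 0.0013], "sy":[0, 0, 0, 0, 0, 0, 0, 0, 0, 0, 0, 0], "sz":[0, 0, 0, 0, 0, 0, -0.025, -0.0625, -0.1125, -0.1625, -0.2, -0.2], "wx":[0, 0, 0, 0, 0, 0, 0, 0, 0, 0, 0, 0], "wy":[0, 0, 0, 0, 0, 0, 0, 0, 0, 0, 0, 0], "wz":[0, 0, 0, 0, 0, 0, 0, 0, 0, 0, 0, 0], "aperture":[0.012, 0.012, 0.05, 0.05, 0.05, 0.05, 0.05, 0.05, 0.05, 0.05, 0.05, 0.05]})

```text
time: 6.8
position: [0.5187, 0.1382, 0.2544]
eef_rot: [0.231, 2.425, -0.077]
ft_force: [-0.4, 0.8, 1.7]
finger_gap: 0.0498
finger_force: 0.0
```

Run:
```python
from h import *
print(where())
slots("pics/h.png")
```

```text
(6.8, array([110.1,   2.5, 180.3]), array([-0.006, -0.009,  0.002]), array([-0.4,  0.8,  1.7]), 0.049834077288676004, array([ 0.29, -0.28,  2.08, -0.45,  0.74, -0.86]))
slot x 13.7 y 2.1 len 69 ang 0.3
slot x 25.8 y 1.0 len 85 ang 0.2
slot x 37.8 y 1.8 len 86 ang -0.1
slot x 26.9 y 70.9 len 31 ang 75.4
slot x 49.9 y 1.5 len 84 ang -0.0
slot x 62.2 y 0.9 len 84 ang 0.7
```

View pics/h.png

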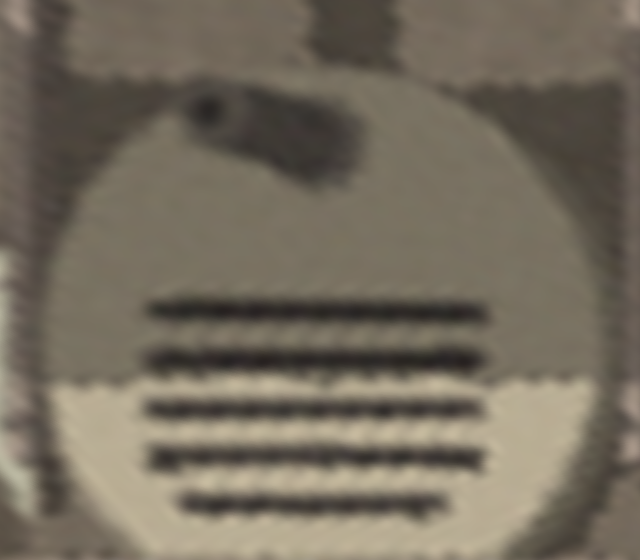

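The cover dropped about 1 mm on release. Its slots are parallel to the bar, and the top of the rim is near x = 124 mm against 125 mm when flush. The gripper is clear, so I'll hand the job in.

>>> shift_gripper(segments={"sx":[0, 0, 0], "sy":[0, 0, 0], "sz":[0, 0, 0], "wx":[0, 0, 0], "wy":[0, 0, 0], "wz":[0, 0, 0], "aperture":[0.05, 0.05, 0.05]})

```text
time: 7.15
position: [0.5176, 0.1363, 0.2473]
eef_rot: [0.233, 2.436, -0.084]
ft_force: [0.7, 0.4, -0.0]
finger_gap: 0.0495
finger_force: 0.0
```

Run:
```python
from h import *
slots(); print(ticket.finish_job())
```

```text
slot x 13.8 y 2.0 len 69 ang 0.3
slot x 25.8 y 1.1 len 85 ang 0.1
slot x 37.8 y 1.9 len 86 ang -0.1
slot x 26.9 y 70.8 len 31 ang 75.3
slot x 49.9 y 1.5 len 84 ang -0.0
slot x 62.2 y 1.0 len 84 ang 0.7
the job is handed in; nothing more can be done
None
```

I turned the vent cover by its knob about 170° until its straight edge rested along the alignment bar (parallel within about 0.5° in the camera), let go, backed the gripper clear and handed the job in at about 7 s; no verdict came back.

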